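Sort keyed trunnion brackets and prove the one that fits the test arbor

TASK

Sort the three brass trunnion brackets by their keyways, keeping their feet on the zinc: slide the one whose keyway matches the key of the test arbor fully home on the arbor until the sprung hook drops behind it, then draw it back against the hook with a slowly rising pull, stop at about 10 newtons, and let it go so that it stays home. Slide the two that do not match well onto the red rework mat, leave everything else on the counter where it is, and take your hand away.

Things in the scene. Friction and masses are not known exactly. Their poses are not given: they have to be found in the camera images.
- bracket_top_mid (a point): Brass trunnion bracket, 0.42 kg. Foot 40 (along x) x 80 (y) x 16 mm high; round hub above it, 44 mm wide, 40 long, top at 52 mm; bore 26 mm along x, its axis 30 mm up. Keyway: 10 mm slot through the hub wall, full length, at the very top (12 o'clock): the one that matches the arbor. Point: centre, 26 mm above the underside; z up, x at the start roughly away from the robot.
- bracket_left_mid (a point): Brass trunnion bracket, 0.42 kg. Foot 40 (along x) x 80 (y) x 16 mm high; round hub above it, 44 mm wide, 40 long, top at 52 mm; bore 26 mm along x, its axis 30 mm up. Keyway: 10 mm slot through the hub wall, full length, 45 degrees from the top towards its +y side: a misfit. Point: centre, 26 mm above the underside; z up, x at the start roughly away from the robot.
- bracket_right_mid (a point): Brass trunnion bracket, 0.42 kg. Foot 40 (along x) x 80 (y) x 16 mm high; round hub above it, 44 mm wide, 40 long, top at 52 mm; bore 26 mm along x, its axis 30 mm up. Keyway: 10 mm slot through the hub wall, full length, 45 degrees from the top towards its -y side: a misfit. Point: centre, 26 mm above the underside; z up, x at the start roughly away from the robot.
- stand: Keyed test arbor, fixed: black iron column 56 mm wide, 70 mm high (its highest part), with a level steel arbor out towards the robot. Origin: on the counter under the column's front face; z up; the arbor runs along -x, axis 30 mm up, 23.6 mm thick, cone from x = -117 to the tip at -128 mm. A collar 39 mm wide from -47 to -55 mm is the stop.
- key (a point): Middle of the top of the brass key on the steel arbor: 6 mm wide, 5.7 mm proud, at 12 o'clock, from x = -92 to -55 mm of the stand. A misfit stops against its end, 37 mm short of home. Axes as the stand.
- home (a point): Where the centre of a bracket that is fully home lies: x = -75 mm, y = 0, 26 mm up in the stand's frame, its far end against the stop collar, its near face at x = -95 mm, foot on the counter. Axes as the stand.
- gap (a point): Middle, on the counter, of the 47 mm free space between collar and column (x = -47 to 0 of the stand). Either side of the arbor fingers can go down here, behind a seated bracket's far face (x = -55 mm), to draw it back towards the robot. Axes as the stand.
- hook (a point): Lower edge, 23 mm up, of the sprung steel hook: two bars (43 mm wide over all, 49 to 55 mm up) from the column along both sides over the arbor, each ending in a tine that hangs down beside the arbor. Holding faces at x = -97 mm of the stand, 2 mm behind a seated bracket's near face; ramps reach out to -131 mm.
- catch (a joint): Tilt of the hook (rad): 0 down. A bracket slid along the oiled arbor lifts it by its ramps (to about 0.22 rad, 1 to 4 N of push; its end then stands 82 mm up); it drops to 0 behind the hub when the bracket is home.
- draw (a joint): How far the hook is drawn towards the robot against its spring (m): 0 at rest, at most 0.012. Pull on the hook: 3.6 N to start it plus 1.2 N per mm (10 N at 0.0053). Let go, it draws the bracket back to the stop. A pull on the bracket also drags its foot on the counter, 1 to 5 N more.
- mat: Red felt rework mat lying flat on the counter (under 1 mm thick, things slide over it freely): 200 mm along its x by 280 mm along its y. Origin at its centre, z up.
- compass_case: Mahogany pocket compass case, shut, 84 x 84 x 26 mm; leave alone. Origin under its centre.
- bench_block: Cast-iron bench block, 72 x 72 x 40 mm; leave alone. Origin under its centre.
- magnet: Red bar magnet with steel ends, 76 x 16 x 11 mm, long along x; leave alone. Origin under its centre.
- loupe: Brass eyeglass loupe, standing, 34 mm wide, 30 mm high; leave alone. Origin under its centre.
- screwdriver: Screwdriver, 150 mm long along x; leave alone. Origin under its middle.
- oil_jar: Small amber jar with black cap, 44 mm wide, 55 mm high; leave alone. Origin under its centre.
Mind the look-alikes: they are no part of the job. What is shaped like the part that bears bracket_left_mid but blue or green is not meant.

How it is judged (in metres and radians):
On the way, in this order (a step that is already met when the one before it is completed fails the run):
1. The bracket with the keyway at the top is home on the arbor (within 4 mm) with the hook down behind it (x of bracket_top_mid in the frame of stand between -0.0795 and -0.071 m and y of bracket_top_mid in the frame of stand between -0.004 and 0.004 m and angle between bracket_top_mid's own z axis and vertical below 0.08 rad and value of joint catch below 0.05 rad), for 0.2 s.
2. The seated bracket is drawn back against the hook with at least 5.5 N on the hook, the hook still down (contact force between catch and bracket_top above 5.5 N and value of joint catch below 0.05 rad and x of bracket_top_mid in the frame of stand above -0.09 m), for 0.1 s.
At the end, for the whole second after the job is handed in: The bracket with the keyway on top is home on the arbor (within 4 mm, upright), hook down (under 0.05 rad) behind it and let go (drawn under 4 mm); the other two stand upright on the red mat, centres at least 20 mm inside its edges; all at rest (all of step 1 and x of bracket_left_mid in the frame of mat between -0.08 and 0.08 m and y of bracket_left_mid in the frame of mat between -0.12 and 0.12 m and angle between each of bracket_left_mid, bracket_right_mid's own z axis and vertical below 0.1 rad and x of bracket_right_mid in the frame of mat between -0.08 and 0.08 m and y of bracket_right_mid in the frame of mat between -0.12 and 0.12 m and value of joint draw below 0.004 m and linear speed of each of bracket_top, bracket_left, bracket_right below 0.01 m/s); the robot touches nothing.
It fails at once if the hook pulled with more than 16 N (contact force between catch and bracket_top above 16 N and value of joint catch below 0.05 rad and x of bracket_top_mid in the frame of stand above -0.09 m).
It fails at once if a bracket lifted off the counter (12 mm) or tipped (height (world z) of any of bracket_top_mid, bracket_left_mid, bracket_right_mid above 0.038 m or angle between any of bracket_top_mid, bracket_left_mid, bracket_right_mid's own z axis and vertical above 0.3 rad).
It fails at once if a bystander (compass case, bench block, magnet, loupe, screwdriver, jar) shoved more than 20 mm (distance of any of compass_case, bench_block, magnet, loupe, screwdriver, oil_jar from where it was at the start of the episode above 0.02 m).
It also fails if it takes over 72 s, if anything falls off the work surface, if the arm or the gripper's body presses on something with over 40 N, if the wrist force passes 120 N, or if a joint passes its speed limit or range.

ROBOT

A 6-joint arm with a two-finger parallel gripper is mounted at the origin on the work surface. World frame = base frame: x ahead of the robot, y to its left, z up, the work surface at z = 0. Lengths are in m, angles in degrees, forces in N, time in s.
With the tool pointing down it reaches from about 0.325 to 0.85 m from the base axis. Payload 15.5 kg.
Tool frame: the origin (TCP) lies at the very end of the fingers, on their centre line; the grasp point (between the pads) lies arm.grip_depth behind it (arm.grip_depth is the distance from the TCP to the grasp point, in m); z points along the fingers, y is the direction in which the jaws open and shut (so a half turn about z gives the same grasp; the last joint's range is limited). The gripper opens to 91 mm and grips with 3 to 60 N. Pads are 32 mm wide; open, the fingers measure 118 mm over their backs; the gripper's body (76 mm by 178 mm) begins 60 mm behind the grasp point.
Start: joints at [-72.451, 28.281, 77.091, -0, 74.628, -5.472], TCP at [0.244, -0.575, 0.214] pointing down, gripper open.
Joint ranges: [-166.48, 166.48], [-47.26, 123.95], [12.59, 153.08], [-70.14, 250.14], [6.76, 159.57], [-176.63, 176.63]. Speed limits (degrees/s): [108.29, 108.29, 147.25, 172.46, 172.46, 172.46].

INTERFACE

Orientations are given as a 3x3 rotation matrix whose columns are the frame's x, y, z axes.
In Python, from rig import arm gives the robot as it stands. Calls block until the motion is done:
- arm.move_to(position, orientation): joint-space move of the TCP to a pose.
- arm.move_l(position, orientation=None, feed=0.15): straight line of the TCP; orientation=None keeps the orientation; feed is the mean speed in m/s.
- arm.move_joints(angles): joint-space move.
- arm.grip(opening): finger opening in m; the grip force is fixed at half the most; returns when the fingers have stopped.
- arm.sleep(seconds).
- arm.solve_ik(position, orientation): joint angles nearest the present ones, or None.
- arm.snapshot(name): name is "scene" or "top" or "wrist"; returns the picture (384x512x3 uint8, red, green, blue); there is no depth.
- arm.get_calibration(name): a dict with "intrinsics" (3x3 intrinsics, pixels), "k1" (the pictures are not rectified: a ray, as slopes to the right and down, at radius r is drawn at 1 + k1 r^2 times it, then the intrinsics apply), "cam_to_world" (4x4, takes a point from camera to world coordinates). Camera axes: x right, y down, z forward; pixel columns grow to the right and rows downward; lengths in m; the calibration is good to about 2 mm. A picture is of the moment at which its call begins: read the wrist's pose just before it. get_calibration takes no time and is no camera call; for the wrist camera it gives the pose at the moment of the call.
A pose or a line that the arm cannot do raises arm.Unreachable and nothing moves.
- arm.sign_off(): hands the job in, once; it reports no verdict.
Readings, each from a call of its own:
- arm.current_t(): time.
- arm.current_joint_positions(): joint angles.
- arm.current_dq(): joint speeds.
- arm.current_tau(): joint torques, N m.
- arm.current_ee_pos(): TCP position.
- arm.current_tool_rot(): TCP orientation.
- arm.current_force(): force on the tool from outside, world axes, zero at the start.
- arm.current_torque(): the same for the moment, N m.
- arm.current_width(): finger opening in m.
Only numpy, scipy, OpenCV 4.12 (cv2) and the standard library are available. Lean on these libraries where they do the work, as an engineer would, in place of code of your own. Each camera call takes 0.05 s, during which the arm holds its last target.

## Working session

There is one attempt and no reset: what is moved stays moved. The work goes in short steps, each a Python script; the robot and the scene stay as the last script left them, time stands still between calls to the robot, and variables do not carry over. Pictures are saved under pics/ and viewed, and the job is handed in when it is done.

```bash
ls; mkdir -p pics; cat > h.py <<'E'
import numpy as np, cv2
from rig import arm
def save(name,fn):
    im=arm.snapshot(name); cv2.imwrite('pics/'+fn,im[:,:,::-1]); return im
def rays(cal,px):
    K=np.array(cal['intrinsics']);k1=cal['k1'];T=np.array(cal['cam_to_world'])
    px=np.atleast_2d(np.asarray(px,float))
    d=np.c_[(px[:,0]-K[0,2])/K[0,0],(px[:,1]-K[1,2])/K[1,1]]
    u=d.copy()
    for _ in range(30): u=d/(1+k1*(u**2).sum(1,keepdims=True))
    r=np.c_[u,np.ones(len(u))]@T[:3,:3].T
    return T[:3,3],r
def onplane(cal,px,z):
    o,r=rays(cal,px); return o+r*((z-o[2])/r[:,2:3])
def proj(cal,P):
    K=np.array(cal['intrinsics']);T=np.array(cal['cam_to_world'])
    p=(np.atleast_2d(P)-T[:3,3])@T[:3,:3]; u=p[:,:2]/p[:,2:]
    u=u*(1+cal['k1']*(u**2).sum(1,keepdims=True))
    return u*[K[0,0],K[1,1]]+[K[0,2],K[1,2]]
def Rz(yaw_y):  # tool down, tool y (jaw) axis at world angle yaw_y deg
    a=np.radians(yaw_y); y=np.array([np.cos(a),np.sin(a),0]); z=np.array([0,0,-1.])
    return np.c_[np.cross(y,z),y,z]
E
python3 - <<'E'
from h import *
for n in('scene','top','wrist'):
    save(n,n+'0.png'); c=arm.get_calibration(n); print(n,np.round(c['intrinsics'],1).tolist(),c['k1'],np.round(c['cam_to_world'],3).tolist())
print(arm.grip_depth,arm.current_t(),arm.current_width(),arm.current_tool_rot().round(3).tolist())
E
```

```text
pics
scene [[406.7, 0.0, 255.3], [0.0, 406.7, 194.4], [0.0, 0.0, 1.0]] -0.036755920620824195 [[-0.695, 0.399, -0.598, 1.144], [0.719, 0.388, -0.576, 0.618], [0.002, -0.831, -0.557, 0.612], [0.0, 0.0, 0.0, 1.0]]
top [[474.4, 0.0, 250.9], [0.0, 474.4, 191.6], [0.0, 0.0, 1.0]] -0.1989069463211506 [[0.016, -0.995, 0.095, 0.427], [-1.0, -0.018, -0.017, 0.049], [0.019, -0.094, -0.995, 1.28], [0.0, 0.0, 0.0, 1.0]]
wrist [[308.8, 0.0, 262.6], [0.0, 308.8, 188.0], [0.0, 0.0, 1.0]] 0.025641060587992457 [[0.392, -0.886, -0.247, 0.314], [-0.92, -0.378, -0.104, -0.546], [-0.001, 0.267, -0.964, 0.384], [0.0, 0.0, 0.0, 1.0]]
0.0188 0.15 0.09113825005112447 [[0.92, 0.391, -0.0], [0.391, -0.92, 0.001], [0.0, -0.001, -1.0]]
```

View pics/top0.png

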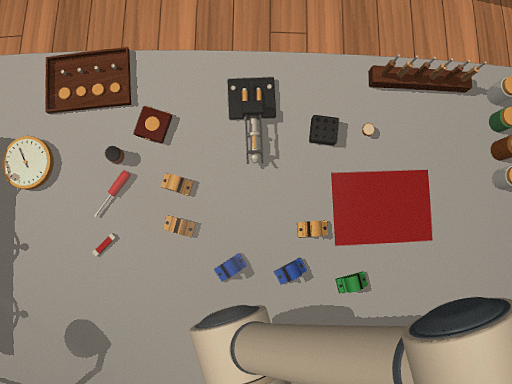

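View pics/scene0.png

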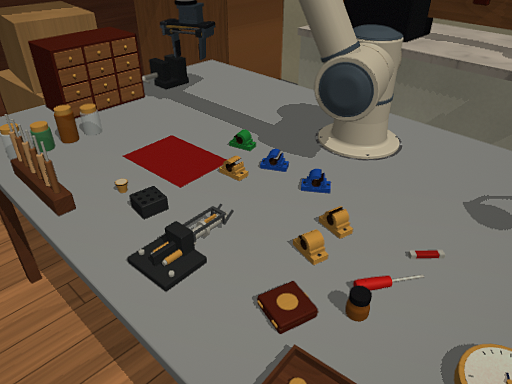

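View pics/wrist0.png

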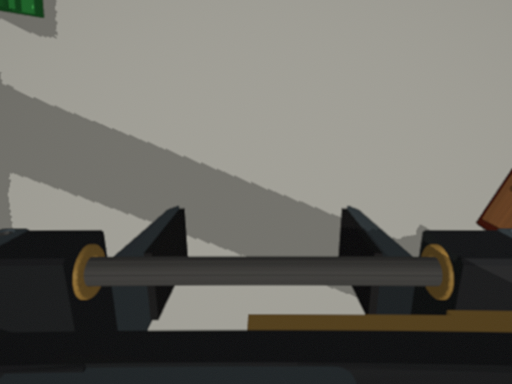

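Top view: brass brackets at about (178,184), (181,225) and (313,229). The stand is at (252,100) with its arbor running down to (255,163), and the mat spans (332–432,170–245). Next I zoom in on the keyways.

```bash
python3 - <<'E'
import cv2,numpy as np
t=cv2.imread('pics/top0.png')
def cr(x,y,w,h,s): return cv2.resize(t[y:y+h,x:x+w],None,fx=s,fy=s,interpolation=cv2.INTER_CUBIC)
a=cr(155,165,50,75,5); b=cr(290,210,50,40,5); c=cr(215,70,70,100,5)
W=np.zeros((580,800,3),np.uint8)
W[:375,:250]=a; W[375:575,:250]=b; W[:500,300:650]=c
cv2.imwrite('pics/z0.png',W)
s=cv2.imread('pics/scene0.png')
def cs(x,y,w,h,k): return cv2.resize(s[y:y+h,x:x+w],None,fx=k,fy=k,interpolation=cv2.INTER_CUBIC)
W=np.zeros((580,800,3),np.uint8)
W[:350,:350]=cs(290,200,70,70,5); W[:200,400:600]=cs(215,150,40,40,5); W[355:355+220,:520]=cs(120,190,130,55,4)[:220]
cv2.imwrite('pics/z1.png',W)
E
```

```text
(no output)
```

View pics/z0.png

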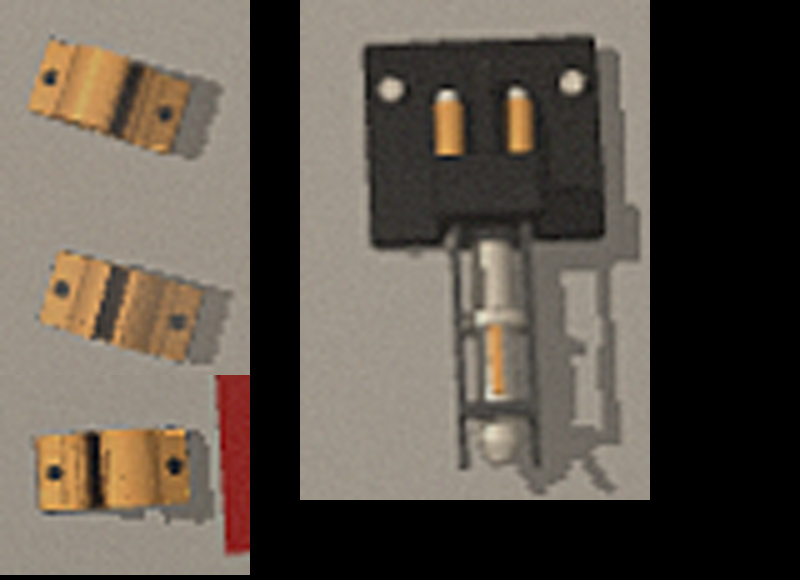

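View pics/z1.png

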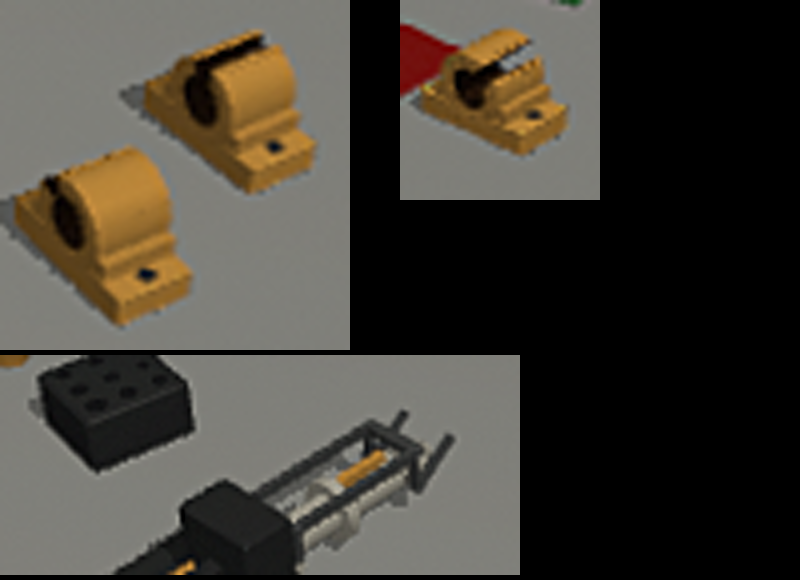

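A, at (178,184), has its slot towards −y, so it is "right". B, at (181,225), has its slot at the top, so it is the match. C, at (313,229), has its slot towards +y, so it is "left". Next I measure positions.

```bash
cat > m0.py <<'E'
from h import *
im=cv2.imread('pics/top0.png'); cal=arm.get_calibration('top')
hsv=cv2.cvtColor(im,cv2.COLOR_BGR2HSV)
m=cv2.inRange(hsv,(8,90,60),(25,255,255))
big=cv2.resize(im,None,fx=8,fy=8,interpolation=cv2.INTER_CUBIC)
g=cv2.cvtColor(big,cv2.COLOR_BGR2GRAY)
for nm,(x,y) in dict(A=(177,184),B=(181,225),C=(313,229)).items():
    sub=np.zeros_like(m); sub[y-16:y+16,x-20:x+20]=m[y-16:y+16,x-20:x+20]
    sub=cv2.morphologyEx(sub,cv2.MORPH_CLOSE,np.ones((5,5)))
    cs,_=cv2.findContours(sub,cv2.RETR_EXTERNAL,cv2.CHAIN_APPROX_NONE)
    c=max(cs,key=cv2.contourArea); P=onplane(cal,c[:,0,:],0.016)[:,:2].astype(np.float32)
    print(nm,cv2.minAreaRect(P))
# mat
mr=cv2.inRange(hsv,(0,150,60),(5,255,255))
cs,_=cv2.findContours(mr,cv2.RETR_EXTERNAL,cv2.CHAIN_APPROX_NONE); c=max(cs,key=cv2.contourArea)
print('mat',cv2.minAreaRect(onplane(cal,c[:,0,:],0.001)[:,:2].astype(np.float32)))
def hole(x,y):
    x8,y8=int(x*8),int(y*8); w=g[y8-20:y8+21,x8-20:x8+21].astype(float)
    k=np.clip(90-w,0,None); yy,xx=np.mgrid[-20:21,-20:21]
    return (x8+(k*xx).sum()/k.sum()-3.5)/8,(y8+(k*yy).sum()/k.sum()-3.5)/8
for nm,pp in dict(A=[(165,180.5),(188,187.8)],B=[(167.3,222.8),(190.6,229.5)],C=[(301,229.5),(324.8,228)]).items():
    h=[hole(*p) for p in pp]; W=onplane(cal,h,0.016)
    d=W[0]-W[1]; print(nm,np.round(h,2).tolist(),'ctr',W.mean(0).round(4),'sep',np.linalg.norm(d).round(4),'yaw of y axis-90',np.degrees(np.arctan2(-d[0],d[1])).round(2))
# arbor tip etc in px = crop: 215+ (X-300)/5, 70+Y/5
f=lambda X,Y:(215+(X-300)/5,70+Y/5)
for n,p,z in [('tip',f(499,463),.03),('collarL',f(474,318),.03),('collarR',f(524,315),.03),('keynear',f(498,393),.0475),('keyfar',f(494,325),.0475),('colFL',f(372,247),.0),('colFR',f(604,237),0.),('armfar',f(492,243),.03)]:
    print(n,np.round(p,1),onplane(cal,[p],z)[0].round(4))
E
python3 m0.py
```

```text
A ((0.5662751197814941, 0.2280491590499878), (0.08080029487609863, 0.043542977422475815), 73.46072387695312)
B ((0.45205986499786377, 0.21901394426822662), (0.08016522973775864, 0.040998611599206924), 75.45295715332031)
C ((0.45113804936408997, -0.13750818371772766), (0.04015577584505081, 0.08110368251800537), 0.7670326828956604)
mat ((0.5135390758514404, -0.33588123321533203), (0.19820265471935272, 0.2790130078792572), 3.1497323513031006)
A [[164.56, 180.25], [187.53, 187.34]] ctr [0.5648 0.2294 0.016 ] sep 0.0654 yaw of y axis-90 -16.08
B [[166.87, 222.27], [189.98, 228.94]] ctr [0.4528 0.2197 0.016 ] sep 0.0647 yaw of y axis-90 -14.76
C [[300.52, 229.17], [324.46, 227.76]] ctr [ 0.4512 -0.1388  0.016 ] sep 0.0648 yaw of y axis-90 4.06
tip [254.8 162.6] [0.6239 0.0189 0.03  ]
collarL [249.8 133.6] [0.7025 0.0335 0.03  ]
collarR [259.8 133. ] [0.7047 0.0067 0.03  ]
keynear [254.6 148.6] [0.6585 0.0204 0.0475]
keyfar [253.8 135. ] [0.6951 0.0231 0.0475]
colFL [229.4 119.4] [0.7482 0.0902 0.    ]
colFR [275.8 117.4] [ 0.7566 -0.0381  0.    ]
armfar [253.4 118.6] [0.7442 0.0245 0.03  ]
```

```bash
python3 - <<'E'
from h import *
for p,y in [((.45,.2,.3),-90),((.60,.02,.2),-90+3.5)]: print(arm.solve_ik(p,Rz(y)))
arm.move_to((.45,.05,.3),Rz(-90))
arm.move_to((.59,.02,.22),Rz(-90+3.5))
import json
c=arm.get_calibration('wrist'); save('wrist','w1.png')
json.dump({k:np.array(v).tolist() for k,v in c.items()},open('w1.json','w'))
save('top','top1.png'); print(arm.current_t(),arm.current_ee_pos(),arm.current_joint_positions())
E
```

```text
[ 1.70109810e+01  1.28078044e+01  8.76780572e+01 -2.54444375e-14
  7.95141384e+01  1.07010981e+02]
[-3.78845478e+00  2.70531452e+01  8.17381122e+01 -2.54444375e-14
  7.12087426e+01  8.27115452e+01]
3.3167 [0.58949    0.02015525 0.2210186 ] [-3.84331329e+00  2.50190469e+01  8.17377889e+01  3.79531309e-03
  7.31896240e+01  8.26588793e+01]
```

View pics/w1.png

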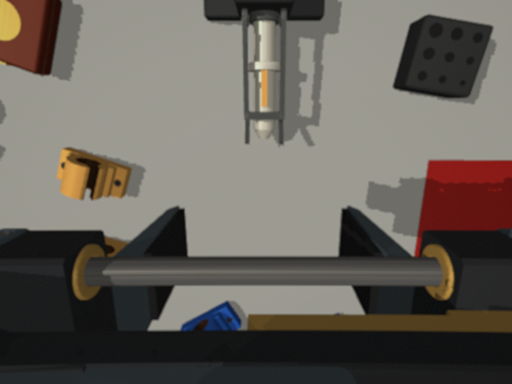

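The wrist view shows the arbor centred near column 264, its tip at (264,137), the key at (264,70–108) and bracket A at (93,175), with its slot on the right (−y) side. Zooming in on the arbor.

```bash
python3 - <<'E'
import cv2
t=cv2.imread('pics/w1.png'); c=t[0:150,195:335]
cv2.imwrite('pics/w1z.png',cv2.resize(c,None,fx=4,fy=4,interpolation=cv2.INTER_CUBIC))
g=cv2.cvtColor(t,cv2.COLOR_BGR2GRAY)
for r in (25,45,66,75,85,95,105,120,130): print(r,g[r,238:292].tolist())
E
```

```text
25 [140, 138, 138, 130, 102, 81, 76, 76, 69, 61, 85, 121, 134, 127, 109, 92, 90, 95, 100, 109, 148, 199, 219, 215, 203, 197, 195, 189, 181, 171, 163, 156, 146, 136, 125, 116, 105, 92, 87, 93, 91, 76, 61, 66, 75, 76, 76, 82, 96, 107, 108, 108, 108, 109]
45 [153, 154, 154, 148, 125, 92, 75, 72, 72, 96, 137, 154, 153, 153, 151, 150, 143, 119, 103, 106, 113, 148, 197, 213, 206, 199, 194, 188, 179, 170, 162, 155, 146, 135, 125, 115, 107, 105, 109, 109, 109, 103, 88, 77, 76, 75, 78, 88, 101, 108, 109, 108, 109, 108]
66 [154, 154, 156, 155, 143, 106, 77, 73, 75, 88, 106, 105, 103, 106, 108, 112, 146, 198, 222, 222, 220, 219, 216, 212, 206, 201, 194, 190, 186, 180, 175, 173, 168, 163, 157, 151, 145, 139, 135, 128, 121, 110, 89, 76, 73, 74, 81, 95, 105, 108, 108, 109, 109, 108]
75 [153, 154, 154, 155, 144, 114, 83, 73, 73, 89, 122, 147, 155, 155, 151, 135, 107, 95, 99, 107, 147, 200, 214, 194, 172, 165, 165, 166, 161, 145, 133, 129, 126, 124, 119, 112, 106, 106, 109, 110, 110, 104, 86, 74, 73, 73, 82, 98, 107, 109, 109, 109, 109, 110]
85 [155, 154, 155, 156, 144, 114, 84, 73, 73, 83, 111, 143
[... 562 characters left out ...]
03, 104, 113, 146, 188, 191, 175, 168, 164, 164, 158, 144, 133, 128, 126, 124, 119, 110, 106, 108, 110, 109, 105, 92, 79, 74, 74, 77, 89, 103, 109, 109, 109, 110, 110, 110]
120 [154, 155, 154, 156, 155, 152, 134, 102, 75, 69, 73, 96, 126, 137, 134, 126, 122, 112, 100, 102, 117, 129, 134, 133, 133, 131, 127, 125, 122, 121, 118, 116, 115, 112, 108, 101, 96, 99, 101, 97, 82, 64, 55, 55, 68, 90, 104, 109, 110, 109, 109, 109, 109, 110]
130 [155, 154, 155, 154, 156, 156, 143, 106, 73, 65, 77, 111, 143, 155, 155, 150, 140, 127, 130, 141, 157, 169, 173, 174, 171, 168, 165, 159, 155, 154, 149, 140, 128, 118, 108, 104, 108, 110, 110, 108, 96, 80, 67, 67, 75, 93, 106, 109, 110, 110, 110, 109, 109, 110]
```

View pics/w1z.png

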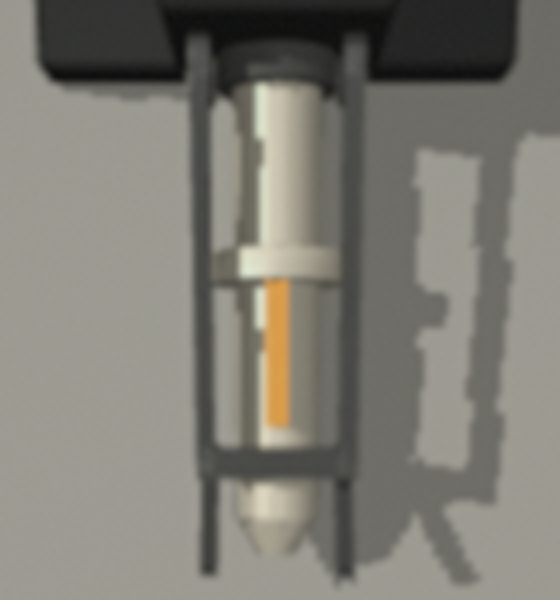

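```bash
python3 - <<'E'
from h import *
import json
c=json.load(open('w1.json')); im=cv2.imread('pics/w1.png').astype(float)
# brassness: R-B in key region, subpixel centroid per row
s=np.clip(im[:,:,2]-im[:,:,0]-40,0,None)
rows=np.arange(73,105); px=[]
for r in rows:
    w=s[r,252:280]; px.append(((w*np.arange(252,280)).sum()/w.sum(),r))
P=onplane(c,px,0.0475); k=np.polyfit(P[:,0],P[:,1],1); print('key line',k, 'yaw',np.degrees(np.arctan(k[0])),'x range',P[[0,-1]].round(4).tolist())
prof=s[60:120,258:270].sum(1); print(prof.round().tolist())
for z,pxx in ((.0475,(264,106.9)),(.0475,(264,69.9))): print(onplane(c,[pxx],z))
# bars, dark centroid
g=cv2.cvtColor(cv2.imread('pics/w1.png'),cv2.COLOR_BGR2GRAY).astype(float)
pm=[]
for r in (45,85,90,95,100,105):
    L=np.clip(100-g[r,238:252],0,None);R=np.clip(95-g[r,276:288],0,None)
    l=(L*np.arange(238,252)).sum()/L.sum();rr=(R*np.arange(276,288)).sum()/R.sum()
    a=onplane(c,[(l,r),(rr,r)],.055);pm.append(a.mean(0));print(a.round(4).tolist())
pm=np.array(pm);k2=np.polyfit(pm[:,0],pm[:,1],1);print(k2,np.degrees(np.arctan(k2[0])))
print('tip',onplane(c,[(264.2,137.5)],.03))
print('colfront',onplane(c,[(212,19.5),(317,19.5)],0.0))
# projections of bracket A holes guess
E
```

```text
key line [ 0.06239172 -0.01831998] yaw 3.5701543234321553 x range [[0.6942, 0.025, 0.0475], [0.6632, 0.0231, 0.0475]]
[0.0, 0.0, 0.0, 0.0, 0.0, 0.0, 0.0, 0.0, 0.0, 69.0, 393.0, 536.0, 531.0, 523.0, 517.0, 517.0, 519.0, 514.0, 518.0, 518.0, 515.0, 522.0, 534.0, 544.0, 550.0, 548.0, 550.0, 541.0, 527.0, 523.0, 520.0, 524.0, 524.0, 524.0, 522.0, 522.0, 521.0, 522.0, 526.0, 524.0, 526.0, 526.0, 525.0, 528.0, 530.0, 463.0, 244.0, 25.0, 0.0, 0.0, 0.0, 0.0, 0.0, 0.0, 0.0, 0.0, 0.0, 0.0, 0.0, 0.0]
[[0.66022704 0.0227254  0.0475    ]]
[[0.69716026 0.02504533 0.0475    ]]
[[0.7183, 0.0454, 0.055], [0.7206, 0.0081, 0.055]]
[[0.6808, 0.0431, 0.055], [0.6831, 0.0057, 0.055]]
[[0.676, 0.0427, 0.055], [0.6783, 0.0053, 0.055]]
[[0.671, 0.0425, 0.055], [0.6734, 0.005, 0.055]]
[[0.6661, 0.0422, 0.055], [0.6684, 0.0046, 0.055]]
[[0.6611, 0.0417, 0.055], [0.6634, 0.0045, 0.055]]
[ 0.06413483 -0.01937582] 3.6696290124433912
tip [[0.62585226 0.02027357 0.03      ]]
colfront [[ 0.75078075  0.08719269  0.        ]
 [ 0.75804137 -0.03135233  0.        ]]
```

```bash
python3 - <<'E'
from h import *
x,y=.4528,.2197; R=Rz(-90-15)
arm.grip(.0911)
arm.move_to((x,y,.13),R); print(arm.current_ee_pos(),arm.current_t())
arm.move_l((x,y,.04),feed=.12); arm.sleep(.1)
save('wrist','w2.png')
arm.move_l((x,y,.009),feed=.06); arm.sleep(.2); print(arm.current_ee_pos(),arm.current_force())
w=arm.grip(.07); print(w,arm.current_width(),arm.current_force(),arm.current_ee_pos(),arm.current_t())
save('wrist','w3.png'); save('scene','s3.png')
E
```

```text
[0.45386871 0.21946834 0.13049173] 4.5417
[0.45302909 0.21978451 0.00928736] [-0.19361909  0.358162    0.35757122]
False 0.07983794458442546 [0.38946801 0.53569661 4.24451359] [0.45299498 0.21977569 0.00918891] 6.7917
```

View pics/w3.png

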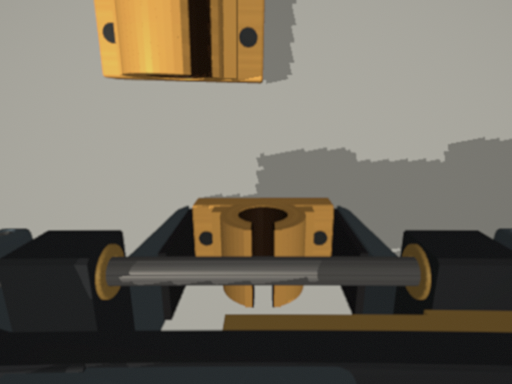

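View pics/s3.png

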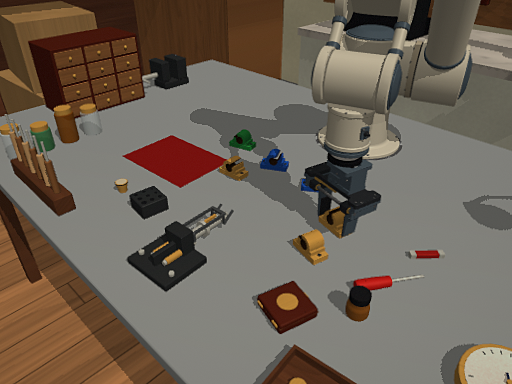

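The bracket is held at 79.8 mm, with the slot at top centre (263,240) and the foot holes at (206,238) and (320,238). I compute its offset in the hand and slide it to a spot in front of the arbor.

```bash
python3 - <<'E'
from h import *
c=arm.get_calibration('wrist'); T=np.array(c['cam_to_world'])
W=onplane(c,[(206,238),(320,238)],.016); p=arm.current_ee_pos();R=arm.current_tool_rot()
print(((W-p)@R).round(4), 'mid in tool',((W.mean(0)-p)@R).round(4))
yaw=3.6;O=np.array([.7522,.0287]);u=np.array([np.cos(np.radians(yaw)),np.sin(np.radians(yaw))])
arm.move_l((.452,.06,.009),feed=.1)
st=O-.178*u; print(st)
arm.move_l((st[0]-.05,st[1],.009),Rz(-90+yaw),feed=.08)
arm.move_l((st[0],st[1],.009),feed=.08); arm.sleep(.3)
import json
c=arm.get_calibration('wrist'); save('wrist','w4.png')
json.dump({k:np.array(v).tolist() for k,v in c.items()},open('w4.json','w'))
print(arm.current_ee_pos(),arm.current_force(),arm.current_width(),arm.current_t())
E
```

```text
[[ 0.0004 -0.0326 -0.0068]
 [ 0.0005  0.033  -0.0068]] mid in tool [ 0.0005  0.0002 -0.0068]
[0.57455124 0.01752329]
[0.57480259 0.01740999 0.00917289] [ 0.61977448 -0.04953374  5.1566786 ] 0.07976957606892704 10.9667
```

View pics/w4.png

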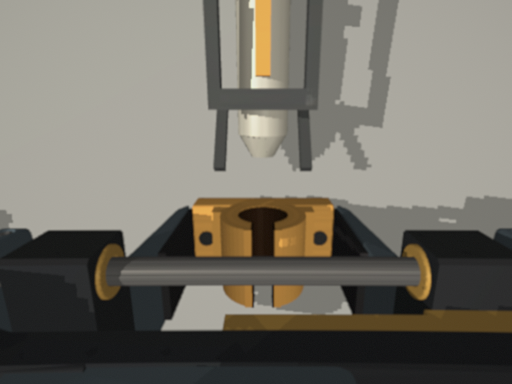

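Bracket and arbor line up in this view: key and slot are both near column 263 and the arbor tip is at (263,157). I check the alignment numerically.

```bash
python3 - <<'E'
from h import *
import json
c=json.load(open('w4.json')); im=cv2.imread('pics/w4.png').astype(float)
p=arm.current_ee_pos();R=arm.current_tool_rot()
s=np.clip(im[:,:,2]-im[:,:,0]-40,0,None); px=[]
for r in range(5,70,4):
    w=s[r,245:285]; px.append(((w*np.arange(245,285)).sum()/w.sum(),r))
P=(onplane(c,px,.0475)-p)@R; k=np.polyfit(P[:,0],P[:,1],1)
print('in tool: slope deg',np.degrees(np.arctan(k[0])),'y at key near end',np.polyval(k,P[-1,0]),'at bracket',k[1],'x',P[[0,-1],0])
print('near key end x', ((onplane(c,[(263,75.5)],.0475)-p)@R))
print('tip',((onplane(c,[(263.5,157)],.03)-p)@R))
# holes
g=255-im.mean(2)
for (x,y) in((206,238),(320,238)):
    w=np.clip(g[y-9:y+10,x-9:x+10]-160,0,None); yy,xx=np.mgrid[-9:10,-9:10]
    q=(x+(w*xx).sum()/w.sum(),y+(w*yy).sum()/w.sum()); print(q,((onplane(c,[q],.016)-p)@R).round(4))
E
```

```text
in tool: slope deg 0.03597779219191441 y at key near end -1.917373625352006e-05 at bracket -7.477286659460228e-05 x [0.11107465 0.08854337]
near key end x [[ 0.08610751  0.00014579 -0.03827856]]
tip [[ 0.05000071  0.00044938 -0.02079889]]
(np.float64(205.6180533117932), np.float64(238.06514539579968)) [[ 0.0004 -0.0327 -0.0068]]
(np.float64(319.59785229016), np.float64(237.81761998685076)) [[ 0.0007  0.0328 -0.0068]]
```

```bash
cat > ins.py <<'E'
from h import *
import sys
yaw=3.6;u=np.array([np.cos(np.radians(yaw)),np.sin(np.radians(yaw)),0])
p0=np.array([.57455,.01752,.009])
np.save('p0.npy',p0)
f0=arm.current_force()
d=0
while d<.1045:
    d+=.004 if d<.096 else .0015
    arm.move_l(p0+d*u,feed=.05)
    f=arm.current_force(); print(round(d,4),((arm.current_ee_pos()-p0)@u).round(4),(f-f0).round(1),round(arm.current_t(),2))
    if np.linalg.norm((f-f0)[:2])>15: print('stop');break
save('wrist','w5.png');save('scene','s5.png')
E
python3 ins.py
```

```text
0.004 0.0034 [-3.7 -0.7  5.1] 11.22
0.008 0.0073 [-4.6  0.2  5.7] 11.47
0.012 0.0113 [-4.6 -1.1  5.8] 11.72
0.016 0.0153 [-5.6 -0.6  5.1] 11.97
0.02 0.0193 [-3.8 -0.4  4. ] 12.22
0.024 0.0234 [-5.6  0.1  5.6] 12.47
0.028 0.0273 [-4.6 -0.2  5.6] 12.72
0.032 0.0312 [-4.1  0.3  6.1] 12.97
0.036 0.0352 [-5.4 -0.1  4.5] 13.22
0.04 0.0392 [-5.1 -0.2  5.7] 13.47
0.044 0.0432 [-6.3 -0.4  5.4] 13.72
0.048 0.0472 [-5.4 -1.3  4.8] 13.97
0.052 0.0512 [-5.9 -0.1  5.3] 14.22
0.056 0.0551 [-6.  -0.9  5.3] 14.47
0.06 0.0592 [-6.  -0.9  4.5] 14.72
0.064 0.0633 [-5.1 -0.6  5. ] 14.97
0.068 0.0673 [-4.6 -0.2  4.6] 15.22
0.072 0.0713 [-3.5 -1.2  4.2] 15.47
0.076 0.0754 [-4.3 -0.4  4.2] 15.72
0.08 0.0794 [-4.3 -0.8  4.3] 15.97
0.084 0.0834 [-4.2 -0.4  4.1] 16.22
0.088 0.0874 [-4.4 -0.7  4.6] 16.47
0.092 0.0914 [-4.6 -0.   3.9] 16.72
0.096 0.0955 [-4.9 -0.7  3.7] 16.97
0.0975 0.0966 [-6.3 -0.7  5.3] 17.22
0.099 0.098 [-7.1  0.   6.8] 17.47
0.1005 0.0995 [-6.  -0.9  6.6] 17.72
0.102 0.101 [-6.  -0.4  5.8] 17.97
0.1035 0.1026 [-6.5 -0.9  5.9] 18.22
0.105 0.103 [-12.7  -1.6  10.8] 18.47
```

```bash
python3 - <<'E'
import cv2,numpy as np
t=cv2.imread('pics/s5.png'); a=cv2.resize(t[150:300,100:300],None,fx=3,fy=3,interpolation=cv2.INTER_CUBIC)
cv2.imwrite('pics/s5z.png',a)
E
```

```text
(no output)
```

View pics/w5.png

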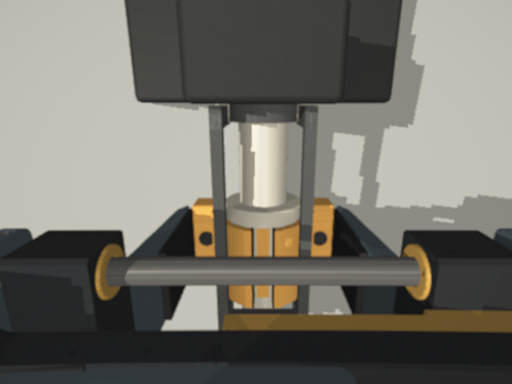

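View pics/s5z.png

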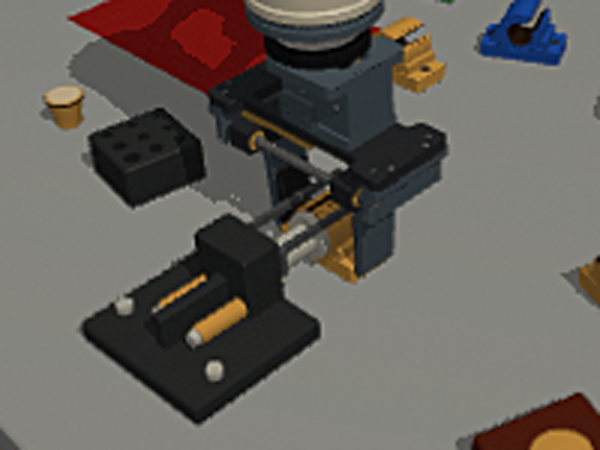

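The wrist view shows the bracket's far end against the collar at row 215, the key in the slot at (263,245), and the hook bars at columns 221 and 307 by row 300. I check the hook's tilt by projection.

```bash
python3 - <<'E'
from h import *
c=arm.get_calibration('wrist');yaw=np.radians(3.6);O=np.array([.7522,.0287])
def w(x,y,z): return [O[0]+x*np.cos(yaw)-y*np.sin(yaw),O[1]+x*np.sin(yaw)+y*np.cos(yaw),z]
for t in (0,.1,.22):
    for x in (-.03,-.06,-.085,-.095): 
        z=.055-x*t
        print(t,x,proj(c,[w(x,.0215,z),w(x,.0155,z),w(x,-.0155,z),w(x,-.0215,z)]).round(1).tolist())
g=cv2.cvtColor(cv2.imread('pics/w5.png'),cv2.COLOR_BGR2GRAY)
for r in (130,180,220,300): print(r,g[r,205:235].tolist(),g[r,295:325].tolist())
print(arm.current_force(),arm.current_ee_pos())
E
```

```text
0 -0.03 [[210.6, 179.8], [225.0, 179.8], [299.7, 179.9], [314.1, 179.9]]
0 -0.06 [[213.6, 245.7], [227.2, 245.7], [297.4, 245.8], [311.0, 245.8]]
0 -0.085 [[215.7, 295.1], [228.7, 295.1], [295.8, 295.2], [308.8, 295.2]]
0 -0.095 [[216.5, 313.7], [229.3, 313.7], [295.2, 313.8], [307.9, 313.8]]
0.1 -0.03 [[209.4, 181.6], [224.2, 181.6], [300.5, 181.7], [315.3, 181.7]]
0.1 -0.06 [[211.4, 252.1], [225.6, 252.1], [298.9, 252.2], [313.2, 252.2]]
0.1 -0.085 [[212.8, 307.0], [226.6, 307.0], [297.8, 307.1], [311.6, 307.1]]
0.1 -0.095 [[213.4, 328.1], [227.0, 328.1], [297.4, 328.2], [311.0, 328.2]]
0.22 -0.03 [[207.9, 183.9], [223.1, 183.9], [301.6, 184.0], [316.8, 184.0]]
0.22 -0.06 [[208.5, 260.6], [223.5, 260.6], [301.0, 260.7], [316.0, 260.7]]
0.22 -0.085 [[208.9, 323.3], [223.7, 323.3], [300.6, 323.4], [315.5, 323.5]]
0.22 -0.095 [[209.0, 348.2], [223.8, 348.2], [300.4, 348.3], [315.3, 348.4]]
130 [195, 196, 197, 183, 144, 108, 99, 100, 101, 100, 100, 101, 99, 100, 100, 97, 82, 81, 130, 179, 197, 196, 196, 194, 196, 195, 194, 194, 195, 195] [139, 139, 139, 139, 140, 140, 137, 120, 90, 80,
[... 303 characters left out ...]
, 97, 96, 99, 113, 130, 139, 140, 140, 139, 140, 140, 139, 140, 140]
220 [148, 149, 148, 148, 148, 149, 149, 139, 111, 79, 67, 67, 68, 68, 68, 67, 68, 69, 69, 61, 54, 66, 86, 100, 111, 122, 130, 135, 136, 138] [142, 130, 114, 96, 78, 69, 81, 92, 95, 95, 96, 95, 95, 96, 96, 95, 99, 117, 142, 152, 152, 152, 152, 152, 152, 151, 151, 151, 151, 151]
300 [194, 194, 195, 194, 194, 194, 193, 194, 194, 195, 195, 175, 119, 69, 63, 65, 67, 67, 66, 66, 68, 66, 58, 47, 46, 61, 83, 102, 114, 120] [76, 52, 44, 54, 63, 67, 66, 67, 68, 66, 67, 66, 68, 88, 119, 136, 139, 139, 139, 139, 139, 139, 139, 138, 139, 139, 139, 138, 139, 139]
[-11.05131586  -0.44183447  16.47076126] [0.67740979 0.02395214 0.00916466]
```

Bar spacing fits a tilt of 0, so the hook is down and the bracket is home. Now the slow pull.

```bash
cat > pull.py <<'E'
from h import *
yaw=3.6;u=np.array([np.cos(np.radians(yaw)),np.sin(np.radians(yaw)),0])
p0=np.load('p0.npy'); dh=((arm.current_ee_pos()-p0)@u); print('home d',dh)
def read(n=5):
    f=[]
    for _ in range(n): f.append(arm.current_force()@u); arm.sleep(.02)
    return np.mean(f),(arm.current_ee_pos()-p0)@u
d=.105; 
while True:
    d-=.0007 if d<.1025 else .0012
    arm.move_l(p0+d*u,feed=.01)
    f,a=read(); print(round(d,4),'back mm',round((dh-a)*1e3,2),'f',round(f,1),round(arm.current_t(),2))
    if dh-a>.0072 or f>14.5 or d<.0925: break
save('wrist','w6.png')
E
python3 pull.py
```

```text
home d 0.10306069903873998
0.1038 back mm 0.07 f -4.9 18.92
0.1026 back mm 0.35 f -0.0 19.27
0.1014 back mm 1.24 f 3.6 19.62
0.1007 back mm 1.98 f 4.1 19.95
0.1 back mm 2.48 f 5.3 20.28
0.0993 back mm 3.03 f 6.7 20.62
0.0986 back mm 3.55 f 7.1 20.95
0.0979 back mm 4.14 f 7.9 21.28
0.0972 back mm 4.79 f 8.5 21.62
0.0965 back mm 5.36 f 9.2 21.95
0.0958 back mm 5.98 f 9.6 22.28
0.0951 back mm 6.56 f 10.2 22.62
0.0944 back mm 7.19 f 10.1 22.95
0.0937 back mm 7.82 f 11.3 23.28
```

```bash
python3 - <<'E'
from h import *
c=arm.get_calibration('wrist');p=arm.current_ee_pos();R=arm.current_tool_rot()
im=cv2.imread('pics/w6.png').astype(float);g=255-im.mean(2)
for (x,y) in((206,238),(320,238)):
    w=np.clip(g[y-9:y+10,x-9:x+10]-160,0,None); yy,xx=np.mgrid[-9:10,-9:10]
    q=(x+(w*xx).sum()/w.sum(),y+(w*yy).sum()/w.sum()); print(q,((onplane(c,[q],.016)-p)@R).round(4))
a=cv2.imread('pics/w5.png')[90:330,190:340];b=cv2.imread('pics/w6.png')[90:330,190:340]
cv2.imwrite('pics/w6z.png',cv2.resize(np.hstack([a,b]),None,fx=2.4,fy=2.4))
print(arm.current_force(),arm.current_ee_pos(),arm.current_width())
E
```

```text
(np.float64(206.35444533524623), np.float64(237.7507911726233)) [[ 0.0006 -0.0323 -0.0068]]
(np.float64(319.58361860652434), np.float64(237.69719089810712)) [[ 0.0007  0.0328 -0.0068]]
[11.24049798  0.28668207 -0.18019819] [0.66964182 0.02329993 0.00923518] 0.07998148164168035
```

View pics/w6z.png

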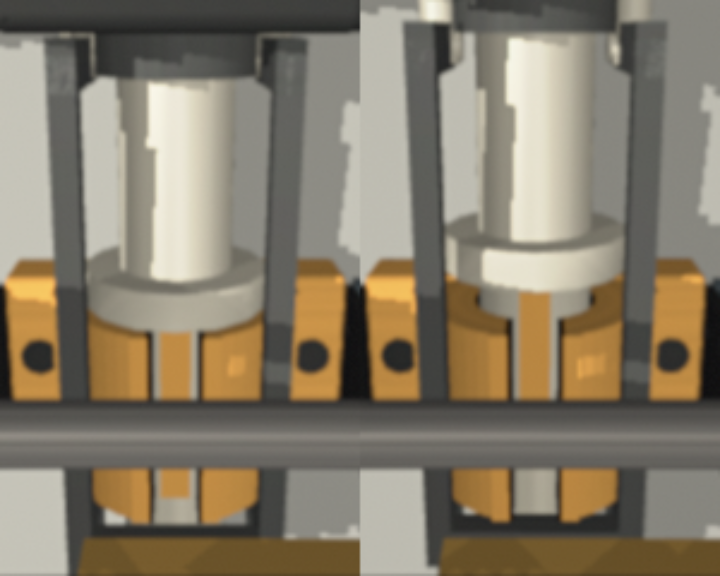

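The bracket stands off the collar, the hook is drawn (the rods show at the column) and the grip hasn't slipped, so about 10 N is on the hook. I return it home gently and release.

```bash
python3 - <<'E'
from h import *
yaw=3.6;u=np.array([np.cos(np.radians(yaw)),np.sin(np.radians(yaw)),0]);p0=np.load('p0.npy')
arm.sleep(.2)
arm.move_l(p0+.1042*u,feed=.02); arm.sleep(.2)
print((arm.current_ee_pos()-p0)@u,arm.current_force(),arm.current_t())
arm.grip(.0911); arm.sleep(.1)
e=arm.current_ee_pos(); print(e,arm.current_width())
arm.move_l(np.r_[e[:2],.17],feed=.12); arm.sleep(.1)
save('wrist','w7.png');print(arm.current_t())
# C next
arm.move_to((.4512,-.1385,.10),Rz(-90+4)); arm.sleep(.15)
import json
c=arm.get_calibration('wrist'); save('wrist','w8.png'); save('top','top8.png'); save('scene','s8.png')
json.dump({k:np.array(v).tolist() for k,v in c.items()},open('w8.json','w'))
print(arm.current_t())
E
```

```text
0.10248998155286691 [-7.58355397 -1.03134763 14.72992608] 24.4083
[0.67840985 0.02405629 0.00879117] 0.09125802427911968
26.55
27.9583
```

View pics/w7.png

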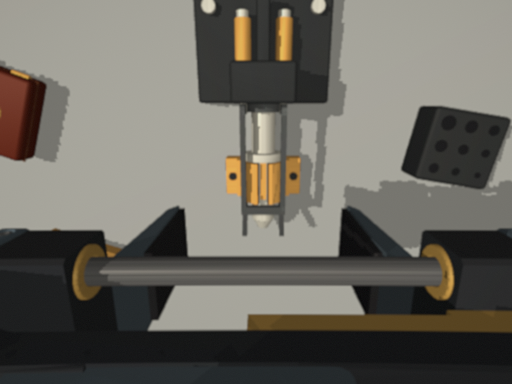

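View pics/w8.png

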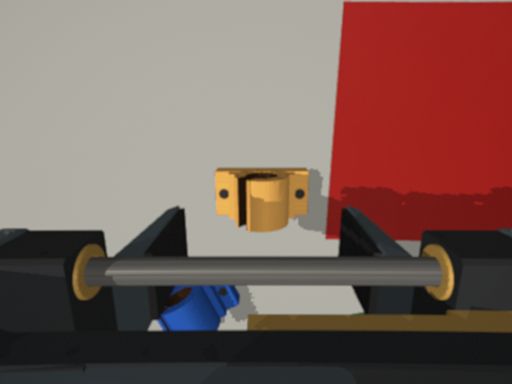

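View pics/top8.png

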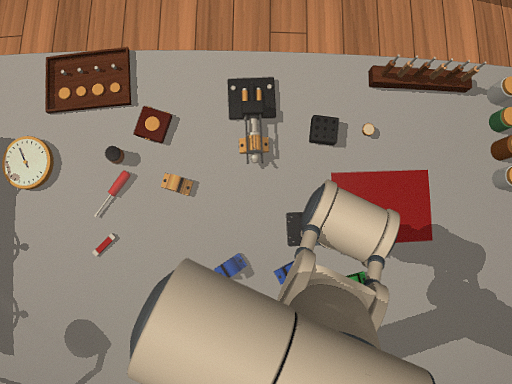

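B is seated: holes at (233,176) and (293,176), hook bars parallel. C's slot is on the left (+y) side, so it is "left"; holes at (224,194) and (300,194). I move C to the mat.

```bash
cat > hold.py <<'E'
from h import *
import json
def holes(png,js,pts,z=.016):
    c=json.load(open(js)); im=cv2.imread(png).astype(float);g=255-im.mean(2);q=[]
    for (x,y) in pts:
        w=np.clip(g[y-7:y+8,x-7:x+8]-170,0,None); yy,xx=np.mgrid[-7:8,-7:8]
        q.append((x+(w*xx).sum()/w.sum(),y+(w*yy).sum()/w.sum()))
    W=onplane(c,q,z); d=W[0]-W[1]
    return W.mean(0),np.degrees(np.arctan2(-d[0],d[1])),np.linalg.norm(d),q
E
python3 - <<'E'
from hold import *
ctr,yaw,s,q=holes('pics/w8.png','w8.json',[(224,194),(300,194)]); print(ctr,yaw,s,q)
assert abs(s-.0655)<.003
x,y=ctr[:2]
arm.move_l((x,y,.10),Rz(-90+yaw)); arm.move_l((x,y,.009),feed=.1); arm.sleep(.1); print(arm.current_force())
arm.grip(.07); print(arm.current_width(),arm.current_t(),arm.current_ee_pos())
arm.move_l((.48,-.25,.009),Rz(-90+3.2),feed=.12)
arm.move_l((.517,-.406,.009),feed=.12); arm.sleep(.1)
arm.grip(.0911); arm.sleep(.1); e=arm.current_ee_pos(); print(e)
arm.move_l(np.r_[e[:2],.12],feed=.15)
# go to A
arm.move_to((.55,-.05,.2),Rz(-90-10))
arm.move_to((.5655,.2288,.10),Rz(-90-16.2)); arm.sleep(.15)
c=arm.get_calibration('wrist'); save('wrist','w9.png'); save('top','top9.png')
json.dump({k:np.array(v).tolist() for k,v in c.items()},open('w9.json','w'))
print(arm.current_t())
E
```

```text
[ 0.45262093 -0.13733535  0.016     ] 4.097203393191265 0.06516485401610572 [(np.float64(223.55345029239766), np.float64(193.45988304093567)), (np.float64(299.32170041648715), np.float64(193.48800804251042))]
[ 0.24927716 -0.58521163  0.1241015 ]
0.0797853484041833 29.7 [ 0.45280963 -0.13743162  0.00930531]
[ 0.51697744 -0.40597142  0.00894451]
36.5583
```

View pics/w9.png

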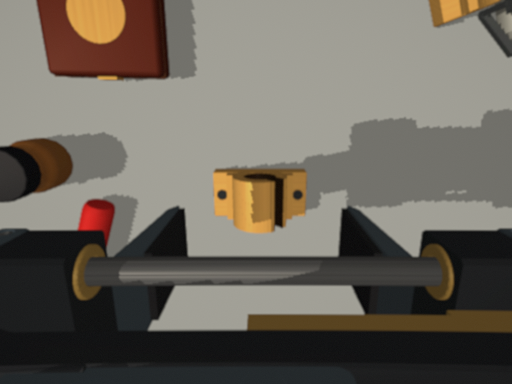

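View pics/top9.png

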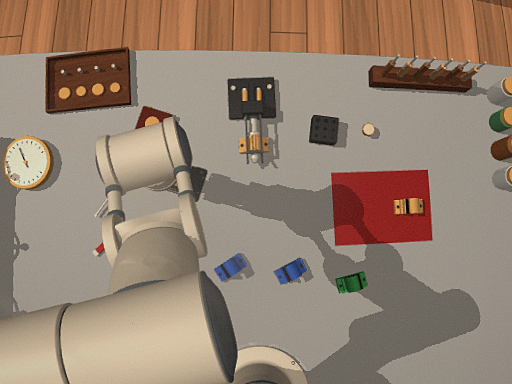

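A's slot is on the right (−y) side, with holes at (221,195) and (298,195). C is on the mat at (409,206) in the top view. Now A.

```bash
python3 - <<'E'
from hold import *
ctr,yaw,s,q=holes('pics/w9.png','w9.json',[(221,195),(298,195)]); print(ctr,yaw,s)
assert abs(s-.0655)<.003
x,y=ctr[:2]
arm.move_l((x,y,.10),Rz(-90+yaw)); arm.move_l((x,y,.009),feed=.1); arm.sleep(.1)
arm.grip(.07); print(arm.current_width(),arm.current_t(),arm.current_ee_pos())
arm.move_l((.475,.17,.009),feed=.12)
arm.move_l((.465,-.12,.009),Rz(-90+3.2),feed=.12)
arm.move_l((.511,-.286,.009),feed=.12); arm.sleep(.1); print(arm.current_width())
arm.grip(.0911); arm.sleep(.1); e=arm.current_ee_pos(); print(e)
arm.move_l(np.r_[e[:2],.15],feed=.15)
arm.move_to((.25,-.40,.3),Rz(-90)) if arm.solve_ik((.25,-.40,.3),Rz(-90)) is not None else None
arm.sleep(.3)
save('top','top10.png');save('scene','s10.png');print(arm.current_t())
E
```

```text
[0.56627904 0.23050755 0.016     ] -16.250968047856812 0.0651569137958486
0.07995263595398554 38.3 [0.56650395 0.23056841 0.00940088]
0.07943307001886107
[ 0.51096464 -0.28598189  0.00888073]
46.8333
```

View pics/top10.png

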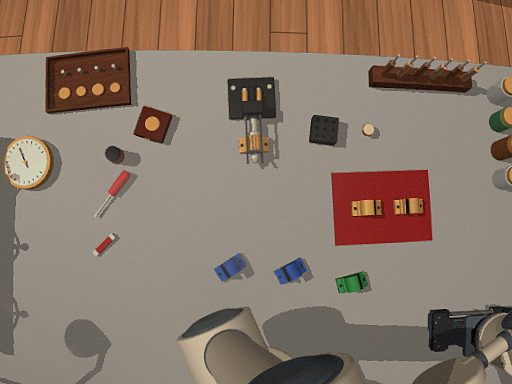

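View pics/s10.png

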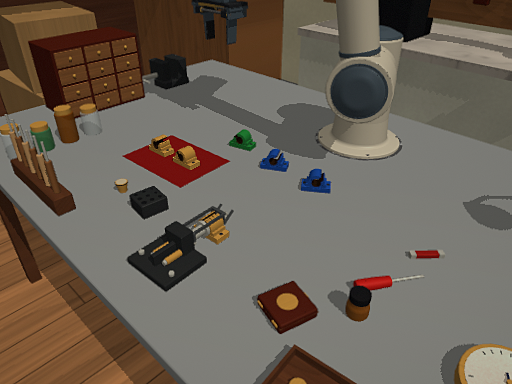

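```bash
python3 - <<'E'
from h import *
c=arm.get_calibration('top')
t=cv2.imread('pics/top10.png');w=cv2.imread('pics/w7.png')
W=np.zeros((600,800,3),np.uint8)
a=cv2.resize(w[90:245,205:325],None,fx=3.8,fy=3.8,interpolation=cv2.INTER_CUBIC);W[:a.shape[0],:a.shape[1]]=a[:600]
s=cv2.imread('pics/s10.png');b=cv2.resize(s[195:285,160:245],None,fx=3.8,fy=3.8,interpolation=cv2.INTER_CUBIC);W[:b.shape[0],470:470+b.shape[1]]=b
cv2.imwrite('pics/fin.png',W)
hsv=cv2.cvtColor(t,cv2.COLOR_BGR2HSV);m=cv2.inRange(hsv,(8,90,60),(25,255,255))
M=np.array([.5135,-.3359]);yw=np.radians(3.15);R=np.array([[np.cos(yw),-np.sin(yw)],[np.sin(yw),np.cos(yw)]])
for x,y in((367,207),(409,207)):
    sub=np.zeros_like(m);sub[y-14:y+14,x-20:x+20]=m[y-14:y+14,x-20:x+20]
    P=onplane(c,cv2.findNonZero(sub)[:,0],.016)[:,:2].astype(np.float32);r=cv2.minAreaRect(P);print(r,(np.array(r[0])-M)@R)
# B feet: brass outside the hub
for lo,hi in ((236,245),(263,273)):
    sub=np.zeros_like(m);sub[132:160,lo:hi]=m[132:160,lo:hi];q=cv2.findNonZero(sub)[:,0];P=onplane(c,q,.016);print(P[:,:2].min(0),P[:,:2].max(0))
d=cv2.absdiff(cv2.imread('pics/top0.png'),t).max(2)[60:300,40:400]; 
print((d>60).sum())
E
```

```text
((0.5096608996391296, -0.2854253649711609), (0.04083413630723953, 0.08403390645980835), 0.9073551297187805) [-0.00105971  0.05060933]
((0.5159389972686768, -0.40463191270828247), (0.04273514077067375, 0.08421312272548676), 2.961414337158203) [-0.00134152 -0.06876209]
[0.65160996 0.04817327] [0.69585135 0.06238061]
[ 0.65552268 -0.01669655] [ 0.69720251 -0.00266125]
1302
```

View pics/fin.png

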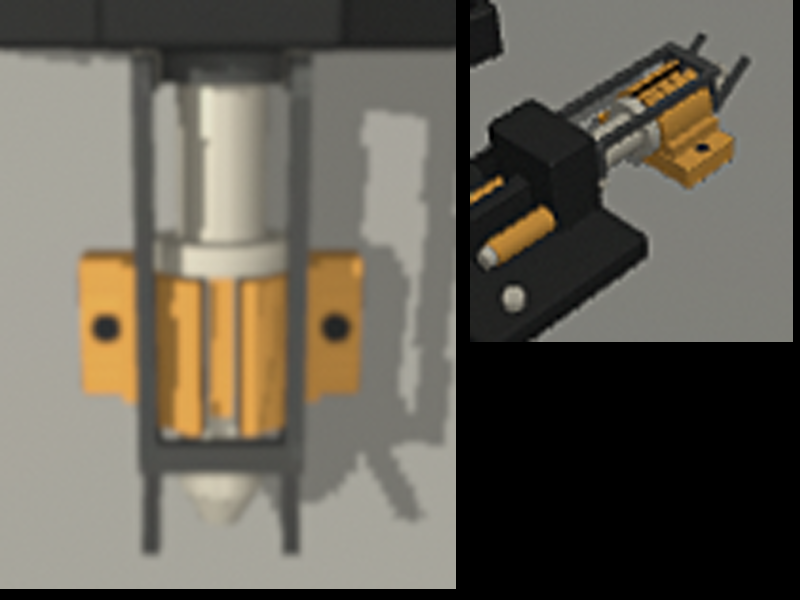

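The bracket sits flush at the collar (left crop, row ~270) with the hook bar just behind its near face, down and not drawn. Both misfits are well inside the mat and the bystanders haven't moved.

```bash
python3 -c "
from rig import arm
print(arm.sign_off(), arm.current_t())"
```

```text
the job is handed in; nothing more can be done
the job is handed in; nothing more can be done
```

I finished the sort and handed it in at about 47 s of the 72 s allowed; sign-off reports no verdict.

- **Matching bracket (keyway on top):** I slid it home until it met the stop collar, and the bar spacing in the picture fits the hook fully down. I then drew it back slowly by 7.8 mm and the grip did not slip.
- **Pull on the hook:** The hook's travel puts the pull at about 10.5 N. The wrist force at the end was 11.3 N including foot drag. Taking off the roughly 4 N seen before the hook engaged leaves only about 7.5 N. The two estimates disagree, but both lie between the 5.5 N needed and the 16 N limit.
- **Let go:** I slid it back to the collar and released it. The last pictures show it flush against the collar, with the hook down and not drawn.
- **The two misfits:** Both stand upright on the red mat, at about (-1, +51) mm and (-1, -69) mm from its centre, well inside the edges.
- **Everything else:** The bystanders and the blue and green look-alikes show no visible movement in the before and after pictures. The hand is clear.

The top and wrist cameras disagreed by about 2 mm on where the arbor is, which is within their calibration. I trusted the closer wrist view, and the bracket went on without catching.

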